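# Load and lock a cup on the bench finisher

## Task

Nest the loose blue cup gently, without dropping it, into the identical blue cup fixed on the low finisher with the orange front, and let go of it. Then start the orange captive knob: with its brass dog over the red mark, push it down into its thread and turn it clockwise until the dog lies over the nested cup and the knob stays down by itself. Leave the other things on the bench where they are.

Things in the scene. Friction and masses are not known exactly. Their poses are not given: they have to be found in the camera images.
- cup: The loose blue cup (like the blue cup fixed on the finisher), upright on the bench; origin at the centre of its underside, z up its axis. 55 mm tall, conical, outer radius 15.5 mm at the bottom and 28.5 mm at the top, wall 2.5 mm, solid base 18 mm thick; a cylindrical gripping lip of 62 mm diameter round the top 14 mm (z 41 to 55 mm). Mass about 150 g.
- finisher: The bench finisher, fixed: a deck 146 mm (x) by 226 mm (y), 40 mm high; origin at the centre of its underside on the bench. -x is its orange front. The fixed cup stands on the deck at y +42.5 mm, the knob's axis at y -42.5 mm (both x 0). A red mark on the deck, 56 mm from the knob's axis, shows where the dog must point for the push.
- seat (a point): Where the origin of the loose cup lies when nested: on the inner floor of the identical fixed cup, 58 mm above the bench; axes as the finisher. The fixed cup's rim stands 37 mm above this point; side play about 1.7 mm. A nested cup's lip spans 41 to 55 mm above this point.
- wing (a point): Centre of the top face of the knob's black flange (60 mm diameter, 6 mm thick), on the knob's axis; moves with the knob, 134 mm above the bench at the start. On it stands an orange wing, 44 mm long along x, 12 mm thick along y, 24 mm tall. A brass dog (hold-down finger), 14 mm wide, flush with the flange, points along +x and reaches 66 mm from the axis.
- press (a joint): Push depth of the knob (m): 0 = up, 0.0135 = bottom, against a spring of 2.5 to 6 N. A lug in the collar stops the push at about 1 mm unless turn is within about 0.1 rad of 0.5 (dog over the red mark); there it enters the thread. From 11 mm deep turn it on clockwise: the thread then keeps it down, at 10 to 11.5 mm.
- turn (a joint): Turn of the knob (rad), grows clockwise seen from above, from 0 to the stop at 1.45. 0.5 = dog over the red mark (the thread's entry), 1.4 = dog pointing straight at the fixed cup. Starts between 0 and 0.2.
- bottle: Amber bottle, 50 mm diameter, 130 mm tall, origin at the centre of its underside. Bystander.
- jar: Clear jar with green cap, 48 mm diameter, 60 mm tall, origin at the centre of its underside. Bystander.
- buff: Grey felt polishing wheel lying flat, 72 mm diameter, 22 mm thick, with a thin upright arbor up to 56 mm; origin at the centre of its underside. Bystander.
- tin: Steel tin, 56 mm diameter, 45 mm tall, origin at the centre of its underside. Bystander.

How it is judged:
By the outcome, as a careful person would: the job done as asked, in the order asked, and still so for the second after the job is handed in, with the robot touching nothing.
It also fails if it takes over 54 s, if anything falls off the work surface, if the arm or the gripper's body presses on something with over 40 N, if the wrist force passes 120 N, or if a joint passes its speed limit or range.

## Robot

A 7-joint arm with a two-finger parallel gripper is mounted at the origin on the work surface. World frame = base frame: x ahead of the robot, y to its left, z up, the work surface at z = 0. Lengths are in m, angles in rad, forces in N, time in s.
With the tool pointing down it reaches from about 0.4 to 0.875 m from the base axis. Payload 19.3 kg.
Tool frame: the origin (TCP) lies at the very end of the fingers, on their centre line; the grasp point (between the pads) lies 19 mm behind it; z points along the fingers, y is the direction in which the jaws open and shut (so a half turn about z gives the same grasp; the last joint's range is limited). The gripper opens to 85 mm and grips with 20 to 120 N. Pads are 22 mm wide; open, the fingers measure 114 mm over their backs; the gripper's body (76 mm by 85 mm) begins 54 mm behind the grasp point. The pads swing forward as they close: fully open they stand 13 mm farther back than shut.
Start: joints at [-1.175, 0.521, -0.036, 1.599, 0.021, 1.021, -0.113], TCP at [0.281, 0.558, 0.231] pointing down, gripper open.
Joint ranges: [-2.91, 2.91], [-0.3, 2.13], [-1.5, 1.42], [0.17, 2.43], [-1.26, 4.41], [0.16, 1.93], [-2.52, 2.52]. Speed limits (rad/s): [1.89, 1.89, 2.39, 2.39, 3.01, 3.01, 3.01].

## Interface

Orientations are given as [roll, pitch, yaw] about the fixed x, y, z axes, in that order (R = Rz(yaw) Ry(pitch) Rx(roll)).
In Python, from workcell import bot gives the robot as it stands. The module is installed in compiled form; this text tells all that it offers.
- The arm moves only by the shell command python3 -m inch 'ROWS' [FORCE]. ROWS is JSON, a list of rows, each an object of numbers: "dx", "dy", "dz": the shift along the tool's x, y, z in mm; "rx", "ry", "rz": the turn, a rotation vector about the tool's x, y, z in rad; "hand": the closure, from -1 (fully open) to 1 (shut), so that 0 is half open. In form: [{"dx": .., "dy": .., "dz": .., "rx": .., "ry": .., "rz": .., "hand": ..}, ...]. A call has 1 to 10 rows; each row shifts and turns the commanded pose from where the row before left it, along the tool's axes as they then stand; what a row does not reach is not made up. A row lasts 1/10 s, in which the tool goes at most 50 mm and 8.59 degrees, less where a joint would pass 70% of its speed; a pose out of reach is approached as far as the arm can. A call with a gripper value outside its range is refused whole. The fingers move at their own pace and stop on an object; FORCE is the grip in N (left out, the last holds). Time passes only in rows, so rows that do not move let the fingers close. It gives the time, the measured TCP pose, the force and the opening at its end, in the units of the state.
- bot.observe(): the state, without advancing time (a new reading comes with each control period).
- bot.grab_frame(name): name is "side" or "top" or "wrist"; returns (picture, depth): 420x560x3 uint8, red, green, blue; 420x560 float32, m along the optical axis (not along the pixel's ray), 0 where there is no reading.
- bot.get_calibration(name): a dict with "vertical_fov" (degrees; the focal length in pixels is half the picture's height over the tangent of half this angle, whatever the lens; pixels are square), "cx", "cy" (the principal point, pixels), "k1" (the pictures are not rectified: a ray, as slopes to the right and down, at radius r is drawn at 1 + k1 r^2 times it, then the intrinsics apply), "origin" and "orientation" of the camera in the world. Camera axes: x right, y down, z forward; pixel columns grow to the right and rows downward; lengths in m; the calibration is good to about 2 mm. A picture is of the moment at which its call begins: read the wrist's pose just before it. get_calibration takes no time and is no camera call; for the wrist camera it gives the pose at the moment of the call.
- bot.job_done(): hands the job in, once; it reports no verdict.
Trained networks look in the newest picture that a camera, given by its name, has taken for a name from the list of things; names that differ only in an ending like _2 or _b are one class to them, and where a whole thing is asked for, a point or a joint stands for the part that bears it (a point fixed in the world has none). Each returns a list of dicts, best first, with "score" (0 to 1); they miss things now and then, are a little off and sometimes report something else, mostly with a low value. They report only what shows in the picture. A call takes as long as a camera call.
- bot.trace(camera, target): "region" (420x560 bool, what is visible of it) and "box" ([left, top, right, bottom] in pixels, round what is visible of it).
- bot.tip_of(camera, target): "centre" ([row, column] in pixels: a listed point, or the origin of a listed thing).
The state is a dict: "clock": time; "qpos": joint angles; "qd": joint speeds; "joint_efforts": joint torques, N m; "position": TCP position; "tool_rot": TCP orientation; "force": force on the tool from outside, world axes, zero at the start; "moment": the same for the moment, N m; "grip_width": finger opening in m.
Only numpy, scipy, OpenCV 4.12 (cv2) and the standard library are available. Lean on these libraries where they do the work, as an engineer would, in place of code of your own. Each camera call takes 0.05 s, during which the arm holds its last target.

## Working session

There is one attempt and no reset: what is moved stays moved. The work goes in short steps, Python scripts to look and compute and a shell command to move; the robot and the scene stay as the last step left them, time stands still between calls to the robot, and variables do not carry over. Pictures are saved under pics/ and viewed, and the job is handed in when it is done.

```bash
mkdir -p pics; cat > h.py <<'E'
import numpy as np, cv2
from workcell import bot
from scipy.spatial.transform import Rotation as R
def cal(n):
    c=bot.get_calibration(n); f=210/np.tan(np.radians(c["vertical_fov"])/2); return c,f
def rot(o):
    o=np.array(o,float)
    if o.shape==(3,3): return o
    if o.size==4: return R.from_quat(o).as_matrix()
    return R.from_euler('xyz',o).as_matrix()
def ray(c,f,row,col):
    d=np.array([(col-c["cx"])/f,(row-c["cy"])/f]); u=d.copy()
    for _ in range(30): u=d/(1+c["k1"]*(u@u))
    return u
def pt(c,f,row,col,depth):
    u=ray(c,f,row,col); return rot(c["orientation"])@np.array([u[0]*depth,u[1]*depth,depth])+np.array(c["origin"])
def atz(c,f,row,col,z):
    u=ray(c,f,row,col); d=rot(c["orientation"])@np.array([u[0],u[1],1]); o=np.array(c["origin"]); return o+d*(z-o[2])/d[2]
def proj(c,f,p):
    q=rot(c["orientation"]).T@(np.array(p)-np.array(c["origin"])); u=q[:2]/q[2]; u=u*(1+c["k1"]*(u@u)); return u[1]*f+c["cy"],u[0]*f+c["cx"]
def cloud(c,f,D):
    rr,cc=np.mgrid[0:420,0:560]; d=np.stack([(cc-c["cx"])/f,(rr-c["cy"])/f],-1); u=d.copy()
    for _ in range(30): u=d/(1+c["k1"]*(u**2).sum(-1,keepdims=True))
    P=np.concatenate([u*D[...,None],D[...,None]],-1)
    return P@rot(c["orientation"]).T+np.array(c["origin"])
def save(n,im): cv2.imwrite("pics/%s.png"%n,im[...,::-1])
E
python3 - <<'E'
from h import *
np.set_printoptions(precision=4,suppress=True)
s=bot.observe(); print({k:np.round(v,4).tolist() for k,v in s.items()})
for n in ["side","top","wrist"]:
    c,f=cal(n); print(n,c)
    im,D=bot.grab_frame(n); save(n+"0",im); np.save("pics/%s0.npy"%n,D)
    if n=="wrist": continue
    for t in ["cup","finisher","seat","wing","bottle","jar","buff","tin"]:
        for r in bot.tip_of(n,t)[:2]:
            print(n,t,round(r["score"],2),np.round(r["centre"],1))
E
```

```text
{'clock': 0.0, 'qpos': [-1.1752, 0.522, -0.0363, 1.6, 0.0212, 1.0211, -0.1129], 'qd': [-0.0007, 0.0012, -0.0007, -0.0008, 0.0019, -0.0006, 0.0012], 'joint_efforts': [-0.0004, -92.7118, 1.9797, -36.9941, 0.0178, 0.008, -0.0], 'position': [0.2806, 0.5581, 0.2307], 'tool_rot': [-3.1404, 0.0001, 2.6757], 'force': [0.1813, -0.1103, 0.4921], 'moment': [-0.0025, -0.0213, 0.0156], 'grip_width': 0.0853}
side {'vertical_fov': 46.05483640626457, 'cx': 278.66702431313655, 'cy': 205.4259365889973, 'k1': 0.05573605371219728, 'origin': array([ 0.1023, -0.5953,  0.6762]), 'orientation': array([-2.2145, -0.0049, -0.6271])}
side cup 0.85 [226.1 209.5]
side finisher 0.89 [283.2 338.6]
side seat 0.86 [248.6 319.1]
side wing 0.79 [236.6 363.7]
side bottle 0.81 [203.1 276.5]
side jar 0.83 [184.5 216.9]
side buff 0.89 [315.3 431.4]
side buff 0.57 [248.  321.7]
side tin 0.67 [251.4 379.6]
top {'vertical_fov': 46.29803403339667, 'cx': 279.3036748174106, 'cy': 217.058426811162, 'k1': -0.18187748884534638, 'origin': array([0.4881, 0.0273, 1.0467]), 'orientation': array([-3.0396, -0.0163, -1.5412])}
top cup 0.84 [278.2 207.5]
top finisher 0.77 [222.8 341.7]
top seat 0.6 [223.9 329. ]
top wing 0.61 [214.3 374.8]
top bottle 0.67 [200.3 220.8]
top bottle 0.63 [225.2 325.2]
top jar 0.6 [233.2 150.4]
top jar 0.55 [164.4 338.2]
top buff 0.9 [192.5 415.7]
top buff 0.37 [276.7 209.2]
top tin 0.73 [162.4 334.8]
wrist {'vertical_fov': 71.89846760806523, 'cx': 280.970620518774, 'cy': 206.0028070550987, 'k1': -0.029812102936689164, 'origin': array([0.2099, 0.5926, 0.3737]), 'orientation': array([ 2.8338, -0.0009,  1.1048])}
```

View pics/side0.png

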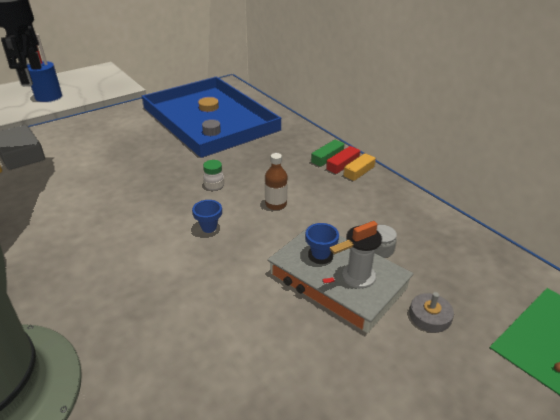

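View pics/top0.png

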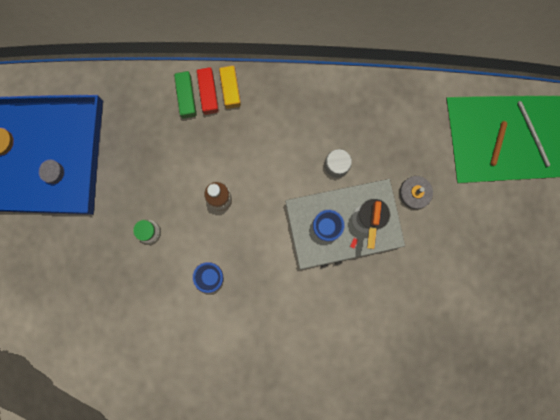

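View pics/wrist0.png

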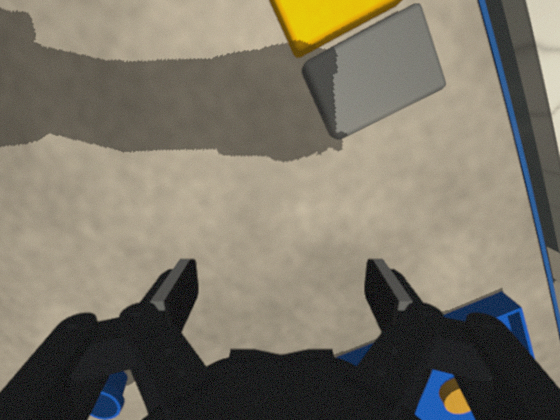

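```bash
python3 - <<'E'
from h import *
np.set_printoptions(precision=4,suppress=True)
from scipy.optimize import least_squares
def circ(P):
    r=least_squares(lambda v:np.hypot(P[:,0]-v[0],P[:,1]-v[1])-v[2],[*P[:,:2].mean(0),.03],loss='soft_l1',f_scale=.002); return r.x
for n in ["top","side"]:
    c,f=cal(n); im=cv2.imread("pics/%s0.png"%n)[...,::-1].astype(int); D=np.load("pics/%s0.npy"%n); W=cloud(c,f,D)
    blue=(im[...,2]>im[...,0]*1.8)&(im[...,2]>60)&(D>0)
    cs={"top":[(278,208),(226,328)],"side":[(215,208),(238,321)]}[n]
    rr,cc=np.mgrid[0:420,0:560]
    for (a,b),h in zip(cs,[.055,.095]):
        m=blue&(np.hypot(rr-a,cc-b)<25); P=W[m]; print(n,"maxz",np.percentile(P[:,2],[50,90,97,99]))
        zt=np.percentile(P[:,2],97); q=P[P[:,2]>zt-.012]; print(circ(q),len(q))
        # by pixel outline: intersect region hull w/ plane for top
        cont,_=cv2.findContours(m.astype(np.uint8),0,1); k=max(cont,key=cv2.contourArea)[:,0]
        if n=="top":
            Q=np.array([atz(c,f,y,x,h) for x,y in k]); print(" outline",circ(Q))
    # finisher deck plane
    m=(abs(W[...,2]-.04)<.006)&(np.hypot(W[...,0]-W[cs[1]][0],W[...,1]-W[cs[1]][1])<.25)&(D>0)
    P=W[m]; print("deck",len(P),P[:,2].mean(), cv2.minAreaRect((P[:,:2]*1000).astype(np.float32)))
    red=(im[...,0]>150)&(im[...,1]<70)&(im[...,2]<70)&m; print("red",red.sum(),W[red].mean(0))
    m=(W[...,2]>.128)&(W[...,2]<.140)&(np.hypot(W[...,0]-W[cs[1]][0],W[...,1]-W[cs[1]][1])<.25)
    dk=m&(im.sum(-1)<150); print("flange",dk.sum(),circ(W[dk]),np.median(W[dk],0))
    br=m&(im[...,0]>im[...,2]*2)&(im[...,1]>im[...,0]*.5); print("brass",br.sum(),W[br].mean(0))
    og=(W[...,2]>.14)&(W[...,2]<.17)&(im[...,0]>im[...,2]*2)&(im[...,1]<im[...,0]*.55); P=W[og]
    print("wing",og.sum(),P.mean(0),P[:,2].max(), cv2.minAreaRect((P[:,:2]*1000).astype(np.float32)))
    for k,t in dict(jar=.06,bottle=.13,tin=.045,buff=.022).items(): print(k, atz(c,f,*bot.tip_of(n,k)[0]["centre"],0) if 0 else "")
E
```

```text
top maxz [0.0351 0.0552 0.0566 0.0579]
[0.4642 0.1553 0.0271] 267
 outline [0.4638 0.1551 0.0292]
top maxz [0.0753 0.0951 0.0965 0.097 ]
[ 0.5733 -0.0814  0.0273] 264
 outline [ 0.5733 -0.081   0.0292]
deck 6049 0.039438171790774315 ((610.481689453125, -56.55665588378906), (227.41552734375, 456.4535827636719), 13.540117263793945)
red 27 [ 0.5441 -0.141   0.0412]
flange 35 [ 0.5898 -0.2133  0.0566] [ 0.5893 -0.1578  0.133 ]
brass 156 [ 0.5537 -0.1605  0.1335]
wing 119 [ 0.5942 -0.1639  0.1565] 0.16024733548419234 ((593.9760131835938, -163.85340881347656), (11.280791282653809, 43.62477111816406), 84.49609375)
jar 
bottle 
tin 
buff 
side maxz [0.0438 0.0543 0.0556 0.0564]
[0.4631 0.152  0.0274] 337
side maxz [0.0843 0.0948 0.0959 0.0966]
[ 0.5722 -0.0849  0.0276] 431
deck 5475 0.04036931157973726 ((608.9490356445312, -54.313262939453125), (232.3440704345703, 475.9175109863281), 14.070499420166016)
red 34 [ 0.5425 -0.1417  0.0414]
flange 387 [ 0.5923 -0.1653  0.0232] [ 0.5855 -0.1787  0.1338]
brass 201 [ 0.5579 -0.1638  0.1345]
wing 258 [ 0.5904 -0.1688  0.1519] 0.15995483014520262 ((591.32421875, -167.46685791015625), (11.635950088500977, 42.10298156738281), 80.9375228881836)
jar 
bottle 
tin 
buff
```

```bash
cat > plan.py <<'E'
import sys
from h import *
def plan(x,y,z,yaw,n):
    s=bot.observe(); p=np.array(s["position"]); M=rot(s["tool_rot"]); T=rot([np.pi,0,yaw])
    rv=R.from_matrix(M.T@T).as_rotvec(); d=(np.array([x,y,z])-p)/n*1000
    print("cur",np.round(p,4),np.round(s["tool_rot"],4),"F",np.round(s["force"],1),"w",round(s["grip_width"],4),"t",round(s["clock"],2),"rv",np.round(rv,3))
    for i in range(n):
        print(i,np.round(M.T@d,1),np.round(rv/n,4)); M=M@R.from_rotvec(rv/n).as_matrix()
if __name__=="__main__": a=[float(v) for v in sys.argv[1:]]; plan(*a[:4],int(a[4]))
E
python3 plan.py .4636 .1537 .2 1.794 10
```

```text
cur [0.2807 0.5584 0.2313] [ 3.1416 -0.      2.6758] F [ 0.3 -0.4 -0.1] w 0.0854 t 0.95 rv [ 0.    -0.     0.882]
0 [-34.5 -27.9   3.1] [ 0.     -0.      0.0882]
1 [-36.8 -24.8   3.1] [ 0.     -0.      0.0882]
2 [-38.9 -21.5   3.1] [ 0.     -0.      0.0882]
3 [-40.6 -17.9   3.1] [ 0.     -0.      0.0882]
4 [-42.  -14.3   3.1] [ 0.     -0.      0.0882]
5 [-43.1 -10.5   3.1] [ 0.     -0.      0.0882]
6 [-43.9  -6.7   3.1] [ 0.     -0.      0.0882]
7 [-44.3  -2.8   3.1] [ 0.     -0.      0.0882]
8 [-44.4   1.1   3.1] [ 0.     -0.      0.0882]
9 [-44.1   5.    3.1] [ 0.     -0.      0.0882]
```

```bash
python3 -m inch '[{"dx":-34.5,"dy":-28,"dz":3,"rz":0.088},{"dx":-37,"dy":-25,"dz":3,"rz":0.088},{"dx":-39,"dy":-21.5,"dz":3,"rz":0.088},{"dx":-40.5,"dy":-18,"dz":3,"rz":0.088},{"dx":-42,"dy":-14,"dz":3,"rz":0.088},{"dx":-43,"dy":-10.5,"dz":3,"rz":0.088},{"dx":-44,"dy":-7,"dz":3,"rz":0.088},{"dx":-44,"dy":-3,"dz":3,"rz":0.088},{"dx":-44,"dy":1,"dz":3,"rz":0.088},{"dx":-44,"dy":5,"dz":3,"rz":0.088}]' 40
python3 plan.py .4636 .1537 .11 1.794 5
```

```text
cur [0.2807 0.5584 0.2313] [ 3.1416 -0.      2.6758] F [ 0.3 -0.4 -0.1] w 0.0854 t 0.95 rv [ 0.    -0.     0.882]
0 [-69.  -55.9  24.3] [ 0.     -0.      0.1764]
1 [-77.8 -42.9  24.3] [ 0.     -0.      0.1764]
2 [-84.1 -28.6  24.3] [ 0.     -0.      0.1764]
3 [-87.8 -13.4  24.3] [ 0.     -0.      0.1764]
4 [-88.8   2.2  24.3] [ 0.     -0.      0.1764]schema error: expected keys dx, dy, dz, rx, ry, rz, hand
```

```bash
python3 -m inch '[{},{}]' ; python3 plan.py .4636 .1537 .11 1.794 5
```

```text
cur [0.2807 0.5584 0.2313] [ 3.1416 -0.      2.6758] F [ 0.3 -0.4 -0.1] w 0.0854 t 0.95 rv [ 0.    -0.     0.882]
0 [-69.  -55.9  24.3] [ 0.     -0.      0.1764]
1 [-77.8 -42.9  24.3] [ 0.     -0.      0.1764]
2 [-84.1 -28.6  24.3] [ 0.     -0.      0.1764]
3 [-87.8 -13.4  24.3] [ 0.     -0.      0.1764]
4 [-88.8   2.2  24.3] [ 0.     -0.      0.1764]schema error: expected keys dx, dy, dz, rx, ry, rz, hand
```

All keys are required.

```bash
python3 -m inch '[{"dx":-34.5,"dy":-28,"dz":3,"rx":0,"ry":0,"rz":0.088,"hand":-1},{"dx":-37,"dy":-25,"dz":3,"rx":0,"ry":0,"rz":0.088,"hand":-1},{"dx":-39,"dy":-21.5,"dz":3,"rx":0,"ry":0,"rz":0.088,"hand":-1},{"dx":-40.5,"dy":-18,"dz":3,"rx":0,"ry":0,"rz":0.088,"hand":-1},{"dx":-42,"dy":-14,"dz":3,"rx":0,"ry":0,"rz":0.088,"hand":-1},{"dx":-43,"dy":-10.5,"dz":3,"rx":0,"ry":0,"rz":0.088,"hand":-1},{"dx":-44,"dy":-7,"dz":3,"rx":0,"ry":0,"rz":0.088,"hand":-1},{"dx":-44,"dy":-3,"dz":3,"rx":0,"ry":0,"rz":0.088,"hand":-1},{"dx":-44,"dy":1,"dz":3,"rx":0,"ry":0,"rz":0.088,"hand":-1},{"dx":-44,"dy":5,"dz":3,"rx":0,"ry":0,"rz":0.088,"hand":-1}]' 40
python3 plan.py .4636 .1537 .11 1.794 3
```

```text
clock: 1.95
position: [0.4637, 0.1526, 0.2015]
tool_rot: [3.141, -0.0, 1.792]
force: [1.1, 0.8, 0.4]
grip_width: 0.0852
cur [0.4637 0.1526 0.2015] [ 3.1409e+00 -2.0000e-04  1.7924e+00] F [1.1 0.8 0.4] w 0.0852 t 1.95 rv [ 0.001 -0.    -0.002]
0 [ 0.3  0.  30.5] [ 0.0002 -0.0001 -0.0005]
1 [ 0.3  0.  30.5] [ 0.0002 -0.0001 -0.0005]
2 [ 0.3  0.  30.5] [ 0.0002 -0.0001 -0.0005]
```

```bash
cat > look.py <<'E'
import sys
from h import *
np.set_printoptions(precision=4,suppress=True)
tag=sys.argv[1]
s=bot.observe(); print(s["position"],s["tool_rot"],s["clock"],s["force"],s["grip_width"])
for n in sys.argv[2:]:
    c,f=cal(n); im,D=bot.grab_frame(n); save(n+tag,im); np.savez("pics/%s%s.npz"%(n,tag),D=D,W=cloud(c,f,D),im=im,tcp=s["position"],yaw=s["tool_rot"][2])
E
python3 look.py 1 wrist side
```

```text
[0.4637 0.1526 0.2015] [ 3.1409 -0.0002  1.7924] 1.95 [1.1303 0.8206 0.3692] 0.08521869698078563
```

View pics/wrist1.png

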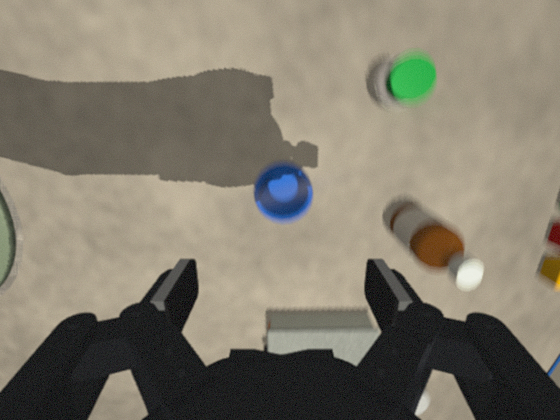

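View pics/side1.png

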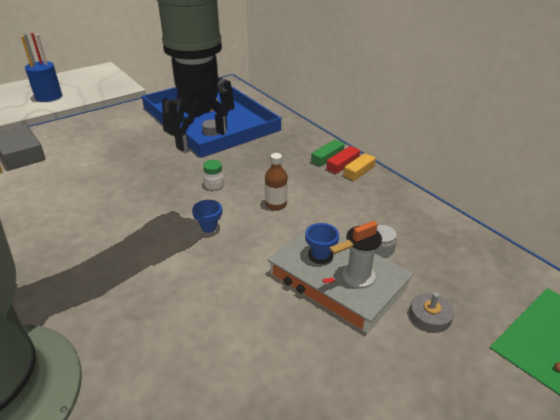

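```bash
python3 - <<'E'
from h import *
np.set_printoptions(precision=4,suppress=True)
from scipy.optimize import least_squares
def circ(P):
    return least_squares(lambda v:np.hypot(P[:,0]-v[0],P[:,1]-v[1])-v[2],[*P[:,:2].mean(0),.03],loss='soft_l1',f_scale=.002).x
z=np.load("pics/wrist1.npz");W=z["W"];im=z["im"].astype(int);t=z["tcp"]
rr,cc=np.mgrid[0:420,0:560]
m=(im[...,2]>im[...,0]*1.8)&(im[...,2]>60)&(np.hypot(rr-190,cc-283)<40); P=W[m]; zt=np.percentile(P[:,2],97); print("cup z",zt,circ(P[P[:,2]>zt-.012]))
for a,b in [((255,310,150,200)),((255,310,364,414))] and [((255,310,150,200),0),((255,310,364,414),0)]:
    r0,r1,c0,c1=a; P=W[r0:r1,c0:c1].reshape(-1,3); P=P[(P[:,2]>.1)]-t; y=z["yaw"]; 
    Q=np.stack([P[:,0]*np.cos(y)+P[:,1]*np.sin(y),P[:,0]*np.sin(y)-P[:,1]*np.cos(y),P[:,2]],1)
    print("finger tool xy, z",np.percentile(Q[:,2],[0,1,5,20,50]),np.median(Q,0)); 
z=np.load("pics/side1.npz");W=z["W"];P=W.reshape(-1,3);P=P[(np.hypot(P[:,0]-t[0],P[:,1]-t[1])<.08)&(P[:,2]>.12)&(P[:,2]<.28)]
print("side fingers z-tcp",len(P),np.percentile(P[:,2],[0,1,3,10])-t[2])
i=z["im"].astype(int)
E
```

```text
cup z 0.05557438260019936 [0.4633 0.1545 0.0263]
finger tool xy, z [0.0114 0.0139 0.017  0.0234 0.0335] [ 0.0078 -0.0447  0.0335]
finger tool xy, z [0.0123 0.0139 0.0172 0.0236 0.034 ] [0.0077 0.0417 0.034 ]
side fingers z-tcp 1070 [0.0125 0.0142 0.0173 0.0252]
```

```bash
python3 -m inch '[{"dx":1.5,"dy":0,"dz":40,"rx":0,"ry":0,"rz":0,"hand":-1},{"dx":0,"dy":0,"dz":45,"rx":0,"ry":0,"rz":0,"hand":-1},{"dx":0,"dy":0,"dz":40,"rx":0,"ry":0,"rz":0,"hand":-1},{"dx":0,"dy":0,"dz":25,"rx":0,"ry":0,"rz":0,"hand":-1},{"dx":0,"dy":0,"dz":16,"rx":0,"ry":0,"rz":0,"hand":-1},{"dx":0,"dy":0,"dz":0,"rx":0,"ry":0,"rz":0,"hand":-1}]'
python3 plan.py .4635 .154 .0345 1.794 1; python3 look.py 2 wrist side
```

```text
clock: 2.65
position: [0.4618, 0.1555, 0.0336]
tool_rot: [-3.139, 0.001, 1.796]
force: [-0.2, -0.0, 0.6]
grip_width: 0.0852
cur [0.4618 0.1555 0.0336] [-3.1385e+00  5.0000e-04  1.7961e+00] F [-0.2 -0.   0.6] w 0.0852 t 2.65 rv [-0.003  0.001  0.002]
0 [-1.8  1.3 -0.9] [-0.0031  0.0005  0.0021]
[0.4618 0.1555 0.0336] [-3.1385  0.0005  1.7961] 2.65 [-0.1636 -0.0164  0.6487] 0.08524993577041941
```

View pics/wrist2.png

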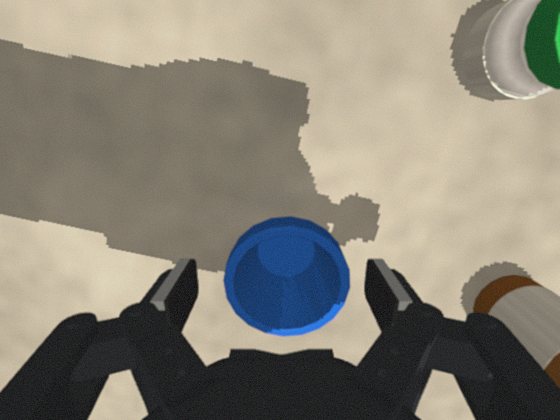

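```bash
cat > cupfit.py <<'E'
import sys
from h import *
np.set_printoptions(precision=4,suppress=True)
from scipy.optimize import least_squares
def circ(P):
    return least_squares(lambda v:np.hypot(P[:,0]-v[0],P[:,1]-v[1])-v[2],[*P[:,:2].mean(0),.03],loss='soft_l1',f_scale=.002).x
f,r,c,rad=sys.argv[1],*[float(v) for v in sys.argv[2:5]]
z=np.load(f);W=z["W"];im=z["im"].astype(int);t=z["tcp"];y=z["yaw"]
rr,cc=np.mgrid[0:420,0:560]
m=(im[...,2]>im[...,0]*1.8)&(im[...,2]>60)&(np.hypot(rr-r,cc-c)<rad); P=W[m]; zt=np.percentile(P[:,2],97);k=circ(P[P[:,2]>zt-.003])
d=k[:2]-t[:2]; print("top z",zt,"circle",k,"offset in tool xy",d[0]*np.cos(y)+d[1]*np.sin(y),d[0]*np.sin(y)-d[1]*np.cos(y))
E
python3 cupfit.py pics/wrist2.npz 275 287 75; python3 cupfit.py pics/side2.npz 215 208 25; python3 cupfit.py pics/wrist1.npz 190 283 40; python3 plan.py .4635 .154 .0345 1.794 1
```

```text
top z 0.05532277124618402 circle [0.4629 0.1558 0.0278] offset in tool xy 9.485942263508495e-05 0.001166865876987404
top z 0.0553654203250937 circle [0.4636 0.1527 0.0277] offset in tool xy -0.0031279852701771825 0.0011442974536782832
top z 0.05557438260019936 circle [0.4634 0.154  0.0272] offset in tool xy 0.0013632742563672395 -4.602346326492606e-05
cur [0.463  0.1558 0.0357] [-3.1416 -0.      1.7959] F [ 0.5 -0.3  0.8] w 0.0854 t 2.75 rv [-0.    -0.     0.002]
0 [-1.9  0.1  1.2] [-0.     -0.      0.0019]
```

```bash
python3 -m inch '[{"dx":-0.7,"dy":0,"dz":1,"rx":0,"ry":0,"rz":0,"hand":-0.6},{"dx":0,"dy":0,"dz":0,"rx":0,"ry":0,"rz":0,"hand":-0.5},{"dx":0,"dy":0,"dz":0,"rx":0,"ry":0,"rz":0,"hand":-0.3},{"dx":0,"dy":0,"dz":0,"rx":0,"ry":0,"rz":0,"hand":0},{"dx":0,"dy":0,"dz":0,"rx":0,"ry":0,"rz":0,"hand":0},{"dx":0,"dy":0,"dz":0,"rx":0,"ry":0,"rz":0,"hand":0}]' 40
python3 look.py 3 wrist side; python3 plan.py .4635 .154 .0345 1.794 1;python3 cupfit.py pics/wrist3.npz 275 284 75
```

```text
clock: 3.35
position: [0.4636, 0.1553, 0.0354]
tool_rot: [3.14, -0.001, 1.796]
force: [-1.1, -0.4, 12.2]
grip_width: 0.0594
[0.4636 0.1553 0.0354] [ 3.1399 -0.0005  1.7957] 3.35 [-1.1481 -0.3897 12.166 ] 0.05937370358073676
cur [0.4636 0.1553 0.0354] [ 3.1399e+00 -5.0000e-04  1.7957e+00] F [-1.5 -0.3 12.9] w 0.0598 t 3.45 rv [ 0.002 -0.     0.002]
0 [-1.2 -0.4  0.9] [ 0.0017 -0.0005  0.0017]
top z 0.0555448779539158 circle [0.4618 0.1556 0.0278] offset in tool xy 0.0006639418613088799 -0.0016937714917916115
```

View pics/wrist3.png

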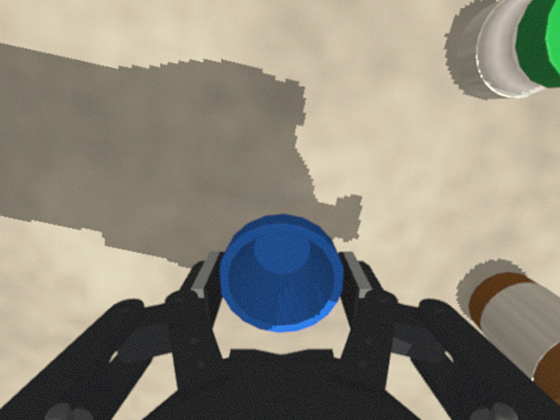

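View pics/side3.png

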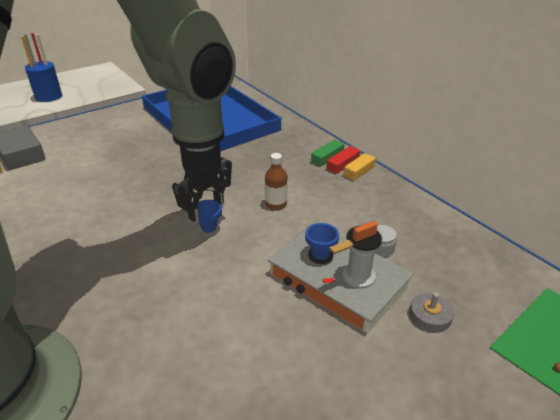

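```bash
python3 - <<'E'
from h import *
np.set_printoptions(precision=4,suppress=True)
z=np.load("pics/wrist3.npz");W=z["W"];t=z["tcp"]
for c0,c1 in ((185,225),(342,385)):
    P=W[240:300,c0:c1]; I=z["im"][240:300,c0:c1].astype(int)
    m=(P[...,2]>.02)&(I[...,2]<I[...,0]*1.4); Q=P[m]; print(np.percentile(Q[:,2],[0,2,5,10,20]))
    z0=P[...,2]; print(np.round(z0[::6,::5]*1000).astype(int))
E
```

```text
[0.0411 0.0455 0.0481 0.0515 0.0567]
[[-1 -1  0  0  1 -1  0  1]
 [ 0 -2 -1  0 -1 -1  0  0]
 [ 0  0 -1  1 -1 45 45 45]
 [ 0  0 -1 -1 -1 51 52 52]
 [ 0  0 51 50 57 57 57 53]
 [ 0 57 56 64 64 64 63 54]
 [ 0 61 61 68 69 69 64 54]
 [66 66 72 73 72 72 64 55]
 [71 71 77 77 78 73 66 57]
 [84 83 82 77 78 74 65 58]]
[0.0433 0.0468 0.0492 0.0525 0.0576]
[[ 1 -1 -1  0 -2  0  0  0 -1]
 [ 0  0 -1  0  0 -1 -1  0  0]
 [46 46 45 -1 -1  0  0  0 -1]
 [52 52 53  0  0  0 -1  0 -1]
 [53 57 57 59 50 50  0  0 -1]
 [55 64 64 64 63 56 57  0  0]
 [54 64 68 69 68 62 61  0  0]
 [56 64 72 72 73 73 67 67  0]
 [56 66 73 77 77 78 72 71 72]
 [57 67 73 77 78 83 82 85 85]]
```

```bash
python3 -m inch '[{"dx":0,"dy":0,"dz":-5,"rx":0,"ry":0,"rz":0,"hand":0},{"dx":0,"dy":0,"dz":-15,"rx":0,"ry":0,"rz":0,"hand":0},{"dx":0,"dy":0,"dz":-30,"rx":0,"ry":0,"rz":0,"hand":0},{"dx":0,"dy":0,"dz":-35,"rx":0,"ry":0,"rz":0,"hand":0},{"dx":0,"dy":0,"dz":-35,"rx":0,"ry":0,"rz":0,"hand":0},{"dx":0,"dy":0,"dz":-15,"rx":0,"ry":0,"rz":0,"hand":0},{"dx":0,"dy":0,"dz":-5,"rx":0,"ry":0,"rz":0,"hand":0}]'
python3 plan.py .5728 -.0813 .175 1.794 8
```

```text
clock: 4.15
position: [0.4636, 0.1554, 0.1764]
tool_rot: [3.139, -0.001, 1.796]
force: [-0.7, -0.0, -1.5]
grip_width: 0.0594
cur [0.4636 0.1554 0.1764] [ 3.1386e+00 -1.0000e-03  1.7959e+00] F [-0.7 -0.  -1.5] w 0.0594 t 4.15 rv [ 0.003 -0.001  0.002]
0 [-31.9   6.7   0.2] [ 0.0004 -0.0001  0.0002]
1 [-31.9   6.7   0.2] [ 0.0004 -0.0001  0.0002]
2 [-31.9   6.7   0.2] [ 0.0004 -0.0001  0.0002]
3 [-31.9   6.7   0.2] [ 0.0004 -0.0001  0.0002]
4 [-31.9   6.7   0.2] [ 0.0004 -0.0001  0.0002]
5 [-31.9   6.7   0.2] [ 0.0004 -0.0001  0.0002]
6 [-31.9   6.8   0.2] [ 0.0004 -0.0001  0.0002]
7 [-31.9   6.8   0.2] [ 0.0004 -0.0001  0.0002]
```

```bash
python3 -m inch '[{"dx":-15,"dy":3,"dz":0,"rx":0,"ry":0,"rz":0,"hand":0},{"dx":-32,"dy":7,"dz":0,"rx":0,"ry":0,"rz":0,"hand":0},{"dx":-36,"dy":8,"dz":0,"rx":0,"ry":0,"rz":0,"hand":0},{"dx":-40,"dy":8,"dz":0,"rx":0,"ry":0,"rz":0,"hand":0},{"dx":-40,"dy":8,"dz":0,"rx":0,"ry":0,"rz":0,"hand":0},{"dx":-36,"dy":8,"dz":0,"rx":0,"ry":0,"rz":0,"hand":0},{"dx":-32,"dy":7,"dz":0,"rx":0,"ry":0,"rz":0,"hand":0},{"dx":-16,"dy":3,"dz":0,"rx":0,"ry":0,"rz":0,"hand":0},{"dx":-8,"dy":2,"dz":0,"rx":0,"ry":0,"rz":0,"hand":0},{"dx":0,"dy":0,"dz":0,"rx":0,"ry":0,"rz":0,"hand":0}]'
python3 look.py 4 side top wrist; python3 plan.py .5728 -.0813 .175 1.794 1
```

```text
clock: 5.15
position: [0.5723, -0.0816, 0.1738]
tool_rot: [-3.141, -0.0, 1.795]
force: [-1.2, 1.4, -1.3]
grip_width: 0.0594
[ 0.5723 -0.0816  0.1738] [-3.1408 -0.0003  1.7952] 5.15 [-1.2378  1.3643 -1.302 ] 0.059443658371975926
cur [ 0.5722 -0.0799  0.1742] [-3.1413e+00 -7.0000e-04  1.7974e+00] F [ 0.4  0.2 -1.1] w 0.0595 t 5.3 rv [-0.    -0.001  0.003]
0 [-1.5  0.3 -0.8] [-0.0003 -0.0007  0.0034]
```

View pics/side4.png

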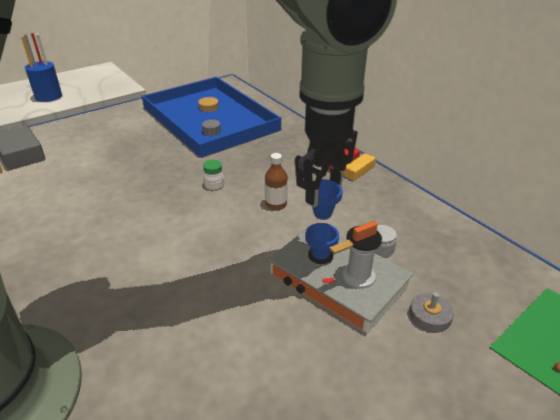

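View pics/wrist4.png

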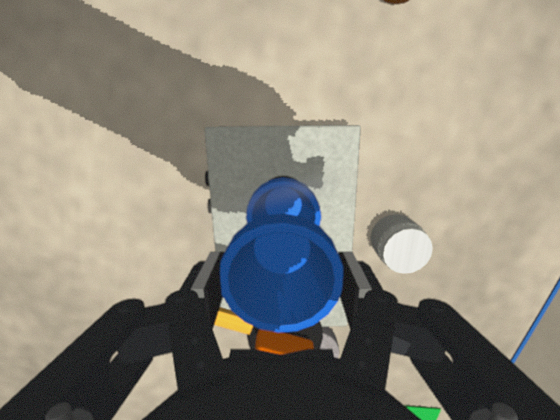

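View pics/top4.png

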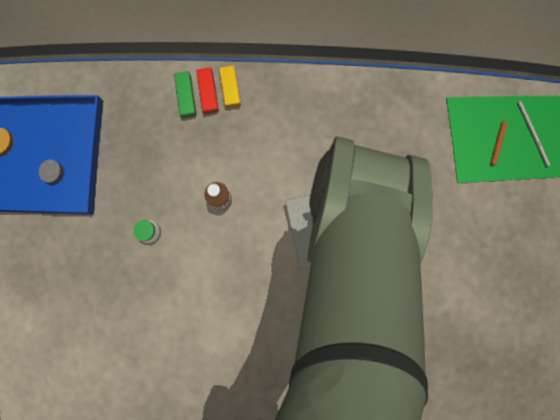

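```bash
python3 - <<'E'
from h import *
np.set_printoptions(precision=4,suppress=True)
from scipy.optimize import least_squares
def circ(P,r): return least_squares(lambda v:np.hypot(P[:,0]-v[0],P[:,1]-v[1])-r,P[:,:2].mean(0),loss='soft_l1',f_scale=.001).x
# outline approach: project rim circle; use blue-mask contour, fit centre of circle at height h to outer contour
def outline(n,h,sel,c0,f4):
    z=np.load(f4); im=z["im"].astype(int); W=z["W"]
    blue=(im[...,2]>im[...,0]*1.6)&(im[...,2]>45)
    m=(blue&(abs(W[...,2]-h)<.0035)&sel(W))
    P=W[m]; return m.sum(), circ(P,.0293) if m.sum()>20 else None, P[:,2].mean(), P.mean(0)
near=lambda x,y,r:(lambda W:np.hypot(W[...,0]-x,W[...,1]-y)<r)
for f in ["wrist4","side4"]:
    print(f,"fixed",outline("",.095,near(.573,-.083,.045),0,"pics/%s.npz"%f))
    print(f,"loose",outline("",.1945,near(.573,-.083,.045),0,"pics/%s.npz"%f))
for f in ["wrist2","wrist1","side1"]: print(f,"loose",outline("",.055,near(.4635,.154,.045),0,"pics/%s.npz"%f))
print("side1 fixed",outline("",.095,near(.573,-.083,.045),0,"pics/side1.npz"))
# tilt of held cup
z=np.load("pics/wrist4.npz");W=z["W"];im=z["im"].astype(int);m=(im[...,2]>im[...,0]*1.6)&(im[...,2]>45)&(W[...,2]>.19);P=W[m]
A=np.c_[P[:,0]-.573,P[:,1]+.083,np.ones(len(P))]
E
```

```text
wrist4 fixed (np.int64(789), array([ 0.573 , -0.0842]), np.float64(0.0944388423538374), array([ 0.57  , -0.066 ,  0.0944]))
wrist4 loose (np.int64(3705), array([ 0.5704, -0.0801]), np.float64(0.19298562564842048), array([ 0.5707, -0.0784,  0.193 ]))
side4 fixed (np.int64(230), array([ 0.573 , -0.0843]), np.float64(0.0940822453754131), array([ 0.5721, -0.0865,  0.0941]))
side4 loose (np.int64(148), array([ 0.5696, -0.0818]), np.float64(0.19287368264258964), array([ 0.5807, -0.0928,  0.1929]))
wrist2 loose (np.int64(4018), array([0.4629, 0.1557]), np.float64(0.05419644934092732), array([0.4629, 0.1565, 0.0542]))
wrist1 loose (np.int64(627), array([0.4625, 0.1552]), np.float64(0.05445070474077734), array([0.4664, 0.1479, 0.0545]))
side1 loose (np.int64(166), array([0.4638, 0.1528]), np.float64(0.05378256437085823), array([0.4626, 0.1506, 0.0538]))
side1 fixed (np.int64(248), array([ 0.5732, -0.084 ]), np.float64(0.09411689057749996), array([ 0.5722, -0.0847,  0.0941]))
```

```bash
python3 -m inch '[{"dx":-2,"dy":1,"dz":5,"rx":0,"ry":0,"rz":0,"hand":0},{"dx":-2,"dy":1,"dz":10,"rx":0,"ry":0,"rz":0,"hand":0},{"dx":0,"dy":0,"dz":15,"rx":0,"ry":0,"rz":0,"hand":0},{"dx":0,"dy":0,"dz":15,"rx":0,"ry":0,"rz":0,"hand":0},{"dx":0,"dy":0,"dz":10,"rx":0,"ry":0,"rz":0,"hand":0},{"dx":0,"dy":0,"dz":5,"rx":0,"ry":0,"rz":0,"hand":0},{"dx":0,"dy":0,"dz":0,"rx":0,"ry":0,"rz":0,"hand":0}]'
python3 look.py 5 side wrist; python3 plan.py .575 -.0843 .094 1.794 1
python3 - <<'E'
from h import *
np.set_printoptions(precision=4,suppress=True)
from scipy.optimize import least_squares
def circ(P,r): return least_squares(lambda v:np.hypot(P[:,0]-v[0],P[:,1]-v[1])-r,P[:,:2].mean(0),loss='soft_l1',f_scale=.001).x
for f in ["wrist5","side5"]:
    z=np.load("pics/%s.npz"%f); im=z["im"].astype(int); W=z["W"]
    b=(im[...,2]>im[...,0]*1.6)&(im[...,2]>45)&(np.hypot(W[...,0]-.573,W[...,1]+.083)<.045)
    print(f,np.histogram(W[b][:,2],np.arange(.05,.15,.005))[0])
    for h in (.095,.1345):
        P=W[b&(abs(W[...,2]-h)<.0035)]; print(f,h,len(P),circ(P,.0293) if len(P)>20 else "")
E
```

```text
clock: 6.0
position: [0.5751, -0.0849, 0.1136]
tool_rot: [-3.141, -0.0, 1.796]
force: [-0.5, 0.4, -0.1]
grip_width: 0.0598
[ 0.5751 -0.0849  0.1136] [-3.1405 -0.0002  1.7959] 6.0 [-0.4834  0.3749 -0.0959] 0.059816163407422886
cur [ 0.5755 -0.085   0.1146] [3.1412e+00 2.0000e-04 1.7957e+00] F [ 0.6  0.7 -0.9] w 0.0594 t 6.1 rv [0.    0.    0.002]
0 [ 0.8 -0.4 20.6] [0.0003 0.0002 0.0017]
wrist5 [   0  458   23   32   28   28  102  191  888 2400  513  620  703  839
 1189 1434 4067   35    0]
wrist5 0.095 3097 [ 0.5688 -0.0639]
wrist5 0.1345 3790 [ 0.5737 -0.0849]
side5 [ 27  28  26  34  29   9  39  85 160  78  54  69  55  48  92  99 144   5
   0]
side5 0.095 189 [ 0.5749 -0.0816]
side5 0.1345 132 [ 0.5728 -0.0855]
```

View pics/side5.png

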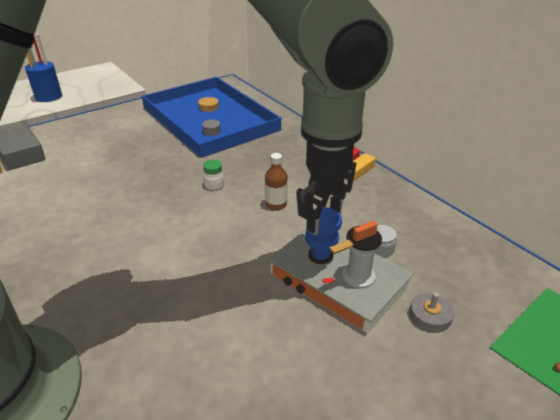

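View pics/wrist5.png

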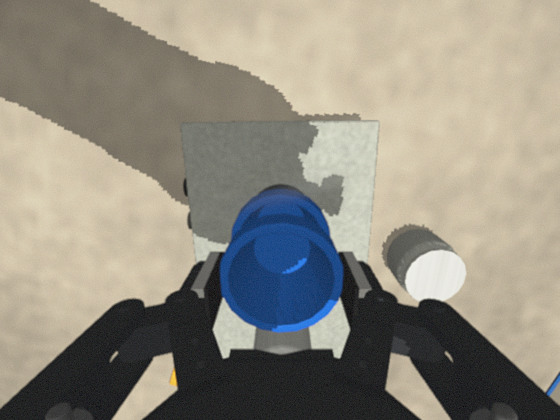

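```bash
python3 -m inch '[{"dx":0.8,"dy":0,"dz":5,"rx":0,"ry":0,"rz":0,"hand":0},{"dx":0,"dy":0,"dz":5,"rx":0,"ry":0,"rz":0,"hand":0},{"dx":0,"dy":0,"dz":4,"rx":0,"ry":0,"rz":0,"hand":0},{"dx":0,"dy":0,"dz":2,"rx":0,"ry":0,"rz":0,"hand":0},{"dx":0,"dy":0,"dz":0,"rx":0,"ry":0,"rz":0,"hand":0}]'; python3 -m inch '[{"dx":0,"dy":0,"dz":1.5,"rx":0,"ry":0,"rz":0,"hand":0},{"dx":0,"dy":0,"dz":1,"rx":0,"ry":0,"rz":0,"hand":0}]'
```

```text
clock: 6.6
position: [0.575, -0.0842, 0.098]
tool_rot: [-3.141, -0.0, 1.796]
force: [0.7, -0.4, -1.8]
grip_width: 0.0598
clock: 6.8
position: [0.5752, -0.0841, 0.0958]
tool_rot: [3.142, -0.0, 1.796]
force: [-0.4, 1.8, 0.7]
grip_width: 0.0598
```

```bash
python3 -m inch '[{"dx":0,"dy":0,"dz":1,"rx":0,"ry":0,"rz":0,"hand":0},{"dx":0,"dy":0,"dz":0,"rx":0,"ry":0,"rz":0,"hand":0}]';python3 -m inch '[{"dx":0,"dy":0,"dz":1,"rx":0,"ry":0,"rz":0,"hand":0},{"dx":0,"dy":0,"dz":0,"rx":0,"ry":0,"rz":0,"hand":0}]'
```

```text
clock: 7.0
position: [0.5751, -0.0839, 0.0947]
tool_rot: [-3.141, -0.0, 1.796]
force: [-2.2, 2.6, 1.0]
grip_width: 0.0596
clock: 7.2
position: [0.5751, -0.0837, 0.0938]
tool_rot: [-3.141, -0.001, 1.796]
force: [-2.5, 4.2, 2.5]
grip_width: 0.0596
```

```bash
python3 -m inch '[{"dx":1,"dy":-0.5,"dz":0,"rx":0,"ry":0,"rz":0,"hand":0},{"dx":0,"dy":0,"dz":0,"rx":0,"ry":0,"rz":0,"hand":0}]';python3 -m inch '[{"dx":0,"dy":0,"dz":1,"rx":0,"ry":0,"rz":0,"hand":0},{"dx":0,"dy":0,"dz":0,"rx":0,"ry":0,"rz":0,"hand":0}]'
```

```text
clock: 7.4
position: [0.5745, -0.0836, 0.0938]
tool_rot: [3.141, 0.0, 1.796]
force: [0.5, 0.0, -2.1]
grip_width: 0.0596
clock: 7.6
position: [0.5747, -0.0837, 0.0935]
tool_rot: [3.141, 0.0, 1.795]
force: [-3.8, -0.2, 12.4]
grip_width: 0.0597
```

```bash
python3 look.py 6 side wrist
python3 - <<'E'
from h import *
np.set_printoptions(precision=4,suppress=True)
for f in ["wrist6","side6"]:
    z=np.load("pics/%s.npz"%f); im=z["im"].astype(int); W=z["W"]
    b=(im[...,2]>im[...,0]*1.6)&(im[...,2]>45)&(np.hypot(W[...,0]-.573,W[...,1]+.084)<.045)
    print(f,np.histogram(W[b][:,2],np.arange(.09,.13,.0025))[0],np.percentile(W[b][:,2],[97,99]))
    P=W[b];P=P[P[:,2]>np.percentile(P[:,2],97)-.003]; A=np.c_[P[:,:2]-[.573,-.084],np.ones(len(P))]; print(np.linalg.lstsq(A,P[:,2],rcond=None)[0])
E
```

```text
[ 0.5747 -0.0837  0.0935] [3.141  0.0004 1.7954] 7.6 [-3.7958 -0.2377 12.4214] 0.05969773800714802
wrist6 [ 479  910  543  463  615  661  702  779 1943 1933    7    0    0    0
    0    0] [0.1134 0.1138]
[0.0102 0.0064 0.1125]
side6 [41 53 39 29 35 49 51 42 81 69  4  0  0  0  0  0] [0.1138 0.1152]
[-0.1714  0.0738  0.1164]
```

View pics/wrist6.png

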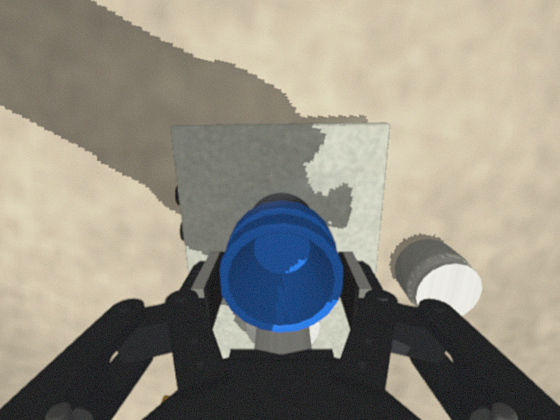

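View pics/side6.png

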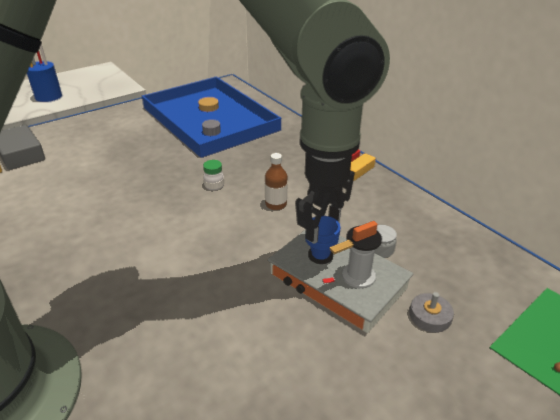

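```bash
python3 -m inch '[{"dx":0,"dy":0,"dz":-0.3,"rx":0,"ry":0,"rz":0,"hand":-0.4},{"dx":0,"dy":0,"dz":0,"rx":0,"ry":0,"rz":0,"hand":-0.6},{"dx":0,"dy":0,"dz":0,"rx":0,"ry":0,"rz":0,"hand":-0.8},{"dx":0,"dy":0,"dz":0,"rx":0,"ry":0,"rz":0,"hand":-1},{"dx":0,"dy":0,"dz":0,"rx":0,"ry":0,"rz":0,"hand":-1},{"dx":0,"dy":0,"dz":0,"rx":0,"ry":0,"rz":0,"hand":-1}]' 20
python3 look.py 7 wrist;python3 cupfit.py pics/wrist7.npz 270 284 60
```

```text
clock: 8.3
position: [0.5745, -0.0834, 0.0931]
tool_rot: [-3.142, 0.0, 1.796]
force: [0.1, 0.2, 0.1]
grip_width: 0.0854
[ 0.5745 -0.0834  0.0931] [-3.1415  0.0001  1.7958] 8.3 [0.0772 0.2402 0.0672] 0.08538210552008689
top z 0.11323047043389126 circle [ 0.5736 -0.0824  0.0274] offset in tool xy 0.0011110570554296198 -0.000602729258427277
```

View pics/wrist7.png

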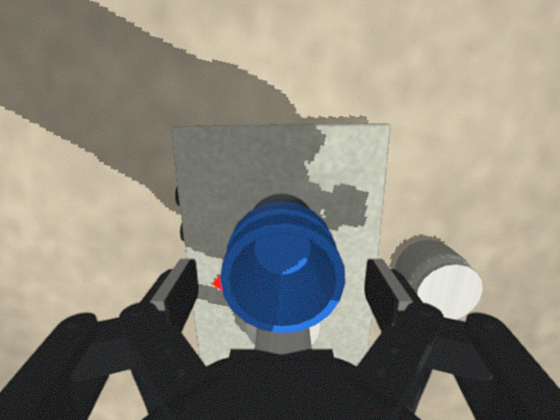

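```bash
python3 -m inch '[{"dx":0,"dy":0,"dz":-5,"rx":0,"ry":0,"rz":0,"hand":-1},{"dx":0,"dy":0,"dz":-25,"rx":0,"ry":0,"rz":0,"hand":-1},{"dx":0,"dy":0,"dz":-45,"rx":0,"ry":0,"rz":0,"hand":-1},{"dx":0,"dy":0,"dz":-45,"rx":0,"ry":0,"rz":0,"hand":-1},{"dx":0,"dy":0,"dz":-25,"rx":0,"ry":0,"rz":0,"hand":-1},{"dx":0,"dy":0,"dz":0,"rx":0,"ry":0,"rz":0,"hand":-1}]'
python3 plan.py .5927 -.1666 .24 3.0 9; python3 -c "
from h import *;print(bot.observe()['qpos'])"
```

```text
clock: 8.95
position: [0.5759, -0.0836, 0.2421]
tool_rot: [3.136, 0.001, 1.796]
force: [0.8, 0.5, 0.2]
grip_width: 0.0858
cur [ 0.5759 -0.0836  0.2421] [3.1358e+00 1.4000e-03 1.7956e+00] F [0.8 0.5 0.2] w 0.0858 t 8.95 rv [ 0.004  0.005 -1.204]
0 [-9.4 -0.2  0.2] [ 0.0005  0.0005 -0.1338]
1 [-9.3 -1.5  0.2] [ 0.0005  0.0005 -0.1338]
2 [-9.  -2.7  0.2] [ 0.0005  0.0005 -0.1338]
3 [-8.6 -3.9  0.2] [ 0.0005  0.0005 -0.1338]
4 [-8.  -5.   0.2] [ 0.0005  0.0005 -0.1338]
5 [-7.2 -6.   0.2] [ 0.0005  0.0005 -0.1338]
6 [-6.4 -6.9  0.2] [ 0.0005  0.0005 -0.1338]
7 [-5.4 -7.7  0.2] [ 0.0005  0.0005 -0.1338]
8 [-4.3 -8.4  0.2] [ 0.0005  0.0005 -0.1338]
[-0.17544268  0.45423627  0.30559893  1.72282727 -0.15998234  0.98294084
  0.41404455]
```

```bash
python3 -m inch '[{"dx":-9.5,"dy":0,"dz":0,"rx":0,"ry":0,"rz":-0.134,"hand":-1},{"dx":-9.5,"dy":-1.5,"dz":0,"rx":0,"ry":0,"rz":-0.134,"hand":-1},{"dx":-9,"dy":-2.5,"dz":0,"rx":0,"ry":0,"rz":-0.134,"hand":-1},{"dx":-8.5,"dy":-4,"dz":0,"rx":0,"ry":0,"rz":-0.134,"hand":-1},{"dx":-8,"dy":-5,"dz":0,"rx":0,"ry":0,"rz":-0.134,"hand":-1},{"dx":-7,"dy":-6,"dz":0,"rx":0,"ry":0,"rz":-0.134,"hand":-1},{"dx":-6.5,"dy":-7,"dz":0,"rx":0,"ry":0,"rz":-0.134,"hand":-1},{"dx":-5.5,"dy":-7.5,"dz":0,"rx":0,"ry":0,"rz":-0.134,"hand":-1},{"dx":-4.5,"dy":-8.5,"dz":0,"rx":0,"ry":0,"rz":-0.134,"hand":-1},{"dx":0,"dy":0,"dz":0,"rx":0,"ry":0,"rz":0,"hand":-1}]'
python3 look.py 8 wrist side
```

```text
clock: 9.95
position: [0.5916, -0.1678, 0.2376]
tool_rot: [-3.141, -0.001, 3.003]
force: [-1.2, -0.1, -0.3]
grip_width: 0.0857
[ 0.5916 -0.1678  0.2376] [-3.1413 -0.0006  3.0026] 9.95 [-1.2453 -0.1425 -0.2662] 0.08567827199275539
```

View pics/wrist8.png

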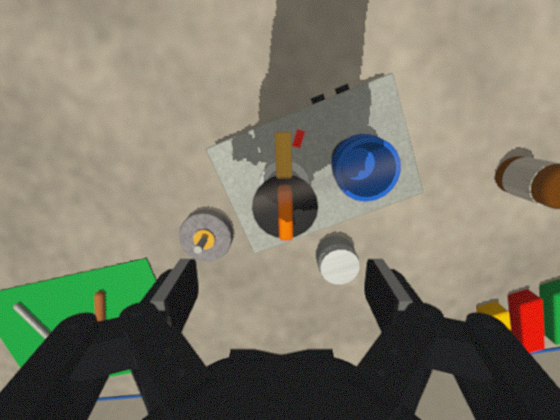

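View pics/side8.png

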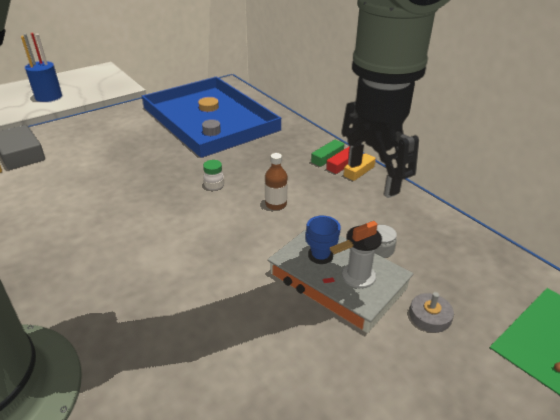

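```bash
cat > knob.py <<'E'
import sys
from h import *
np.set_printoptions(precision=4,suppress=True)
from scipy.optimize import least_squares
z=np.load(sys.argv[1]); im=z["im"].astype(int); W=z["W"]; K=np.array([.5925,-.1665]); zf=float(sys.argv[2]) if len(sys.argv)>2 else .134
nk=np.hypot(W[...,0]-K[0],W[...,1]-K[1])
og=(nk<.04)&(W[...,2]>zf+.006)&(W[...,2]<zf+.03)&(im[...,0]>im[...,2]*2.5)
def rect(P):
    r=cv2.minAreaRect((P[:,:2]*1000).astype(np.float32)); b=cv2.boxPoints(r); e=[b[1]-b[0],b[2]-b[1]]; l=max(e,key=np.linalg.norm); a=np.degrees(np.arctan2(l[1],l[0]))%180; return np.round(r[0],1),np.round(r[1],1),round(a,1)
P=W[og]; print("wing",len(P),"top z",np.percentile(P[:,2],[50,95])); t=P[P[:,2]>np.percentile(P[:,2],95)-.004]; print(rect(t), t.mean(0))
C=np.cov(t[:,:2].T); w,v=np.linalg.eigh(C); print("pca ang",np.degrees(np.arctan2(v[1,1],v[0,1]))%180)
br=(nk<.075)&(nk>.025)&(abs(W[...,2]-zf)<.008)&(im[...,0]>im[...,2]*2)&(im[...,1]>im[...,0]*.5); P=W[br]
if len(P)>10:
    C=np.cov(P[:,:2].T); w,v=np.linalg.eigh(C); print("dog",len(P),rect(P),P.mean(0),"pca",np.degrees(np.arctan2(v[1,1],v[0,1]))%180)
fl=(nk<.035)&(abs(W[...,2]-zf)<.004)&(im.sum(-1)<160); P=W[fl]; 
if len(P)>20: print("flange",len(P),cv2.minEnclosingCircle((P[:,:2]*1000).astype(np.float32)),P[:,2].mean())
E
python3 knob.py pics/wrist8.npz; python3 knob.py pics/side8.npz; python3 - <<'E'
from h import *
z=np.load("pics/wrist8.npz"); im=z["im"].astype(int); W=z["W"]
b=(im[...,2]>im[...,0]*1.6)&(im[...,2]>45)&(np.hypot(W[...,0]-.573,W[...,1]+.084)<.045);P=W[b];print(np.percentile(P[:,2],[97,99]));P=P[P[:,2]>.11]
print(cv2.minEnclosingCircle((P[:,:2]*1000).astype(np.float32)))
red=(im[...,0]>100)&(im[...,1]<60)&(im[...,2]<60)&(abs(W[...,2]-.04)<.01); print("red",red.sum(),W[red].mean(0))
E
```

```text
wing 597 top z [0.1575 0.1587]
(array([ 593. , -165.8]), array([11.6, 41.1]), np.float32(174.1)) [ 0.5935 -0.1656  0.1575]
pca ang 172.67642215382486
dog 708 (array([ 573. , -155.5]), array([92.6, 24.3]), np.float32(7.8)) [ 0.5468 -0.1604  0.1339] pca 175.43443590783804
flange 870 ((592.1240234375, -165.26536560058594), 28.867769241333008) 0.1337886102860317
wing 275 top z [0.1533 0.1585]
(array([ 593.2, -166.7]), array([11.7, 41.9]), np.float32(174.9)) [ 0.5922 -0.1673  0.1573]
pca ang 173.78794024320257
dog 135 (array([ 574. , -163.7]), array([14.8, 93.9]), np.float32(175.5)) [ 0.5478 -0.1627  0.1336] pca 174.82057372562454
flange 377 ((592.2427368164062, -166.95718383789062), 29.144681930541992) 0.13387644439679908
[0.11379804 0.11420708]
((573.6603393554688, -84.12950897216797), 31.149316787719727)
red 637 [0.79811249 0.11201758 0.03273646]
```

```bash
python3 plan.py .5927 -.1664 .137 3.042 1
```

```text
cur [ 0.5917 -0.1663  0.2377] [ 3.1413e+00 -6.0000e-04  2.9972e+00] F [-0.4 -0.6  0.2] w 0.0854 t 10.05 rv [ 0.    -0.001 -0.045]
0 [ -1.1   0.  100.7] [ 0.0003 -0.0006 -0.0448]
```

```bash
python3 -m inch '[{"dx":-1,"dy":0,"dz":15,"rx":0,"ry":0,"rz":-0.04,"hand":-1},{"dx":0,"dy":0,"dz":30,"rx":0,"ry":0,"rz":0,"hand":-0.5},{"dx":0,"dy":0,"dz":30,"rx":0,"ry":0,"rz":0,"hand":-0.3},{"dx":0,"dy":0,"dz":18,"rx":0,"ry":0,"rz":0,"hand":-0.2},{"dx":0,"dy":0,"dz":6,"rx":0,"ry":0,"rz":0,"hand":-0.1},{"dx":0,"dy":0,"dz":0,"rx":0,"ry":0,"rz":0,"hand":0},{"dx":0,"dy":0,"dz":0,"rx":0,"ry":0,"rz":0,"hand":0}]' 60
python3 look.py 9 wrist;python3 plan.py .5927 -.1664 .137 3.042 1
```

```text
clock: 10.75
position: [0.5935, -0.1664, 0.1401]
tool_rot: [-3.141, 0.001, 3.041]
force: [0.3, -0.1, 0.4]
grip_width: 0.0428
[ 0.5935 -0.1664  0.1401] [-3.1415  0.0011  3.0409] 10.75 [ 0.2741 -0.0514  0.4018] 0.04281276921694814
cur [ 0.5936 -0.1665  0.1403] [-3.1414e+00  1.6000e-03  3.0411e+00] F [ 0.   0.4 -0.1] w 0.043 t 10.8 rv [-0.     0.002 -0.001]
0 [0.9 0.  3.3] [-0.0002  0.0016 -0.0009]
```

View pics/wrist9.png

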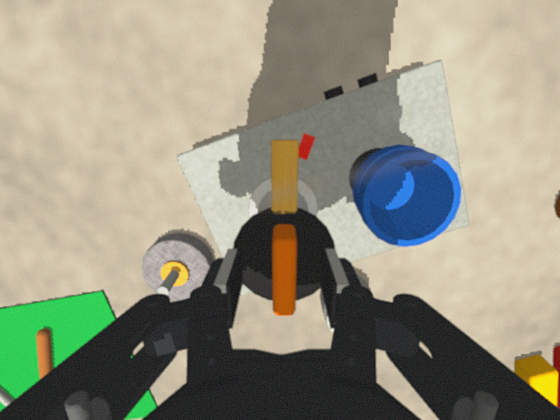

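```bash
python3 -m inch '[{"dx":0.9,"dy":0.2,"dz":2,"rx":0,"ry":0,"rz":0,"hand":0.4},{"dx":0,"dy":0,"dz":0,"rx":0,"ry":0,"rz":0,"hand":0.7},{"dx":0,"dy":0,"dz":0,"rx":0,"ry":0,"rz":0,"hand":1},{"dx":0,"dy":0,"dz":0,"rx":0,"ry":0,"rz":0,"hand":1},{"dx":0,"dy":0,"dz":0,"rx":0,"ry":0,"rz":0,"hand":1}]' 60; python3 plan.py .5927 -.1664 .137 3.042 1; python3 -c "
from h import *;print(bot.observe()['moment'])"
```

```text
clock: 11.3
position: [0.5922, -0.1652, 0.1373]
tool_rot: [3.14, -0.0, 3.042]
force: [0.6, 5.2, 2.2]
grip_width: 0.0106
cur [ 0.5922 -0.1652  0.1373] [ 3.1404 -0.      3.0423] F [0.6 5.2 2.2] w 0.0106 t 11.3 rv [ 0.001 -0.     0.   ]
0 [-0.6 -1.1  0.3] [ 0.0012 -0.      0.0003]
[ 1.13661896  0.15370634 -0.02917095]
```

```bash
python3 -m inch '[{"dx":0,"dy":1,"dz":0,"rx":0,"ry":0,"rz":0,"hand":1},{"dx":0,"dy":0,"dz":0,"rx":0,"ry":0,"rz":0.05,"hand":1},{"dx":0,"dy":0,"dz":0,"rx":0,"ry":0,"rz":0.1,"hand":1},{"dx":0,"dy":0,"dz":0,"rx":0,"ry":0,"rz":0.1,"hand":1},{"dx":0,"dy":0,"dz":0,"rx":0,"ry":0,"rz":0.095,"hand":1},{"dx":0,"dy":0,"dz":0,"rx":0,"ry":0,"rz":0,"hand":1}]'; python3 look.py 10 side wrist; python3 knob.py pics/side10.npz;  python3 -c "
from h import *;print(bot.observe()['moment'])"
```

```text
clock: 11.9
position: [0.5924, -0.1644, 0.1373]
tool_rot: [3.141, -0.0, 2.694]
force: [-1.2, 5.1, 2.1]
grip_width: 0.0108
[ 0.5924 -0.1644  0.1373] [ 3.141  -0.0002  2.6944] 11.9 [-1.1941  5.0768  2.0711] 0.010779975587753503
wing 96 top z [0.1509 0.1577]
(array([ 592.1, -166.1]), array([10.7, 39.5]), np.float32(155.4)) [ 0.5839 -0.1636  0.1566]
pca ang 148.78570482517085
dog 127 (array([ 575.5, -157.4]), array([13.8, 90.3]), np.float32(155.0)) [ 0.552  -0.1476  0.133 ] pca 156.2578590163531
flange 339 ((591.6615600585938, -166.62794494628906), 29.2298526763916) 0.13327985511446033
[1.20612344 0.13346246 0.00771197]
```

View pics/wrist10.png

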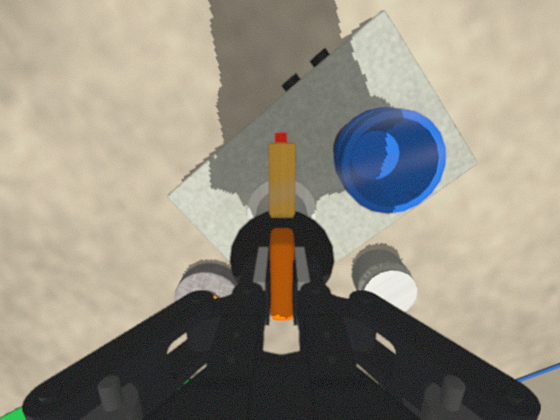

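View pics/side10.png

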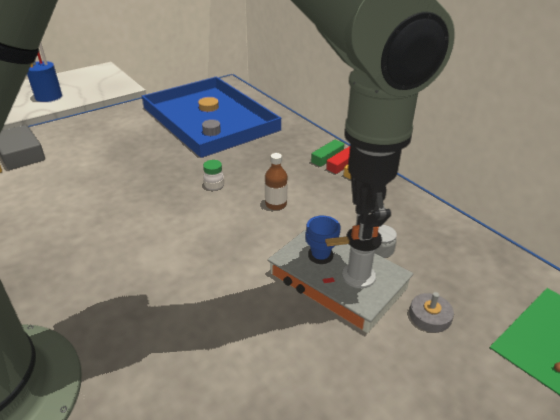

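```bash
python3 -m inch '[{"dx":0,"dy":0,"dz":2,"rx":0,"ry":0,"rz":0,"hand":1},{"dx":0,"dy":0,"dz":3,"rx":0,"ry":0,"rz":0,"hand":1},{"dx":0,"dy":0,"dz":0,"rx":0,"ry":0,"rz":0,"hand":1}]'
```

```text
clock: 12.3
position: [0.5924, -0.1645, 0.1321]
tool_rot: [3.141, -0.0, 2.698]
force: [-0.7, 6.6, 2.7]
grip_width: 0.0104
```

```bash
python3 -m inch '[{"dx":0,"dy":0,"dz":3,"rx":0,"ry":0,"rz":0,"hand":1},{"dx":0,"dy":0,"dz":3,"rx":0,"ry":0,"rz":0,"hand":1},{"dx":0,"dy":0,"dz":1.5,"rx":0,"ry":0,"rz":0,"hand":1},{"dx":0,"dy":0,"dz":0,"rx":0,"ry":0,"rz":0,"hand":1}]'; python3 look.py 11 side; python3 knob.py pics/side11.npz .122
```

```text
clock: 12.7
position: [0.5924, -0.1645, 0.1247]
tool_rot: [3.141, -0.0, 2.698]
force: [-0.7, 6.3, 5.3]
grip_width: 0.0106
[ 0.5924 -0.1645  0.1247] [ 3.1407 -0.0003  2.6984] 12.7 [-0.6755  6.2591  5.2686] 0.010570713768941852
wing 97 top z [0.1385 0.1456]
(array([ 592.6, -165.7]), array([11.8, 40.6]), np.float32(155.4)) [ 0.5827 -0.163   0.1441]
pca ang 150.45618090361305
dog 124 (array([ 575.8, -155.6]), array([13.6, 89. ]), np.float32(160.9)) [ 0.5511 -0.1478  0.1205] pca 156.39265357192474
flange 329 ((592.1539306640625, -167.15206909179688), 29.179414749145508) 0.12086075418391681
```

```bash
python3 -m inch '[{"dx":0,"dy":0,"dz":0.5,"rx":0,"ry":0,"rz":0,"hand":1},{"dx":0,"dy":0,"dz":0,"rx":0,"ry":0,"rz":0.06,"hand":1},{"dx":0,"dy":0,"dz":0,"rx":0,"ry":0,"rz":0.08,"hand":1},{"dx":0,"dy":0,"dz":0,"rx":0,"ry":0,"rz":0.08,"hand":1},{"dx":0,"dy":0,"dz":0,"rx":0,"ry":0,"rz":0,"hand":1}]'; python3 -c "
from h import *;print(bot.observe()['moment'])"
```

```text
clock: 13.25
position: [0.5926, -0.164, 0.1245]
tool_rot: [3.14, -0.0, 2.476]
force: [-0.0, 9.2, 4.9]
grip_width: 0.0108
[ 1.59882952  0.20124171 -0.02030752]
```

```bash
python3 -m inch '[{"dx":0.6,"dy":0.8,"dz":0,"rx":0,"ry":0,"rz":0,"hand":1},{"dx":0,"dy":0,"dz":0,"rx":0,"ry":0,"rz":0,"hand":1}]'
```

```text
clock: 13.45
position: [0.5926, -0.164, 0.1245]
tool_rot: [3.141, 0.0, 2.478]
force: [-0.3, 4.0, 5.3]
grip_width: 0.0108
```

```bash
python3 -m inch '[{"dx":0.4,"dy":0.6,"dz":0,"rx":0,"ry":0,"rz":0.08,"hand":1},{"dx":0,"dy":0,"dz":0,"rx":0,"ry":0,"rz":0.1,"hand":1},{"dx":0,"dy":0,"dz":0,"rx":0,"ry":0,"rz":0.1,"hand":1},{"dx":0,"dy":0,"dz":0,"rx":0,"ry":0,"rz":0.1,"hand":1},{"dx":0,"dy":0,"dz":0,"rx":0,"ry":0,"rz":0,"hand":1}]'; python3 -c "
from h import *;print(bot.observe()['moment'])"
```

```text
clock: 13.95
position: [0.5931, -0.1633, 0.1246]
tool_rot: [3.14, 0.001, 2.095]
force: [3.4, 3.4, 5.3]
grip_width: 0.011
[ 0.75900408 -0.50940824 -0.0453904 ]
```

```bash
python3 -m inch '[{"dx":0,"dy":0.5,"dz":0,"rx":0,"ry":0,"rz":0.1,"hand":1},{"dx":0,"dy":0,"dz":0,"rx":0,"ry":0,"rz":0.1,"hand":1},{"dx":0,"dy":0,"dz":0,"rx":0,"ry":0,"rz":0.09,"hand":1},{"dx":0,"dy":0,"dz":0,"rx":0,"ry":0,"rz":0,"hand":1}]'; python3 -c "
from h import *;print(bot.observe()['moment'])"; python3 look.py 12 side wrist; python3 knob.py pics/side12.npz .1215
```

```text
clock: 14.35
position: [0.5937, -0.163, 0.1246]
tool_rot: [3.14, 0.0, 1.806]
force: [3.7, 4.1, 5.0]
grip_width: 0.0106
[ 0.86944777 -0.7564231  -0.01271796]
[ 0.5937 -0.163   0.1246] [3.1399 0.0005 1.8061] 14.35 [3.674  4.0742 5.0226] 0.010594029238167385
wing 108 top z [0.1388 0.1452]
(array([ 596., -179.]), array([10.8, 16.7]), np.float32(95.9)) [ 0.5956 -0.1802  0.1439]
pca ang 85.75319840572159
dog 105 (array([ 591.7, -141. ]), array([18.5, 80.3]), np.float32(116.7)) [ 0.5818 -0.1221  0.1205] pca 109.76724514945288
flange 331 ((592.0967407226562, -167.63888549804688), 28.732982635498047) 0.1205650656961401
```

View pics/wrist12.png

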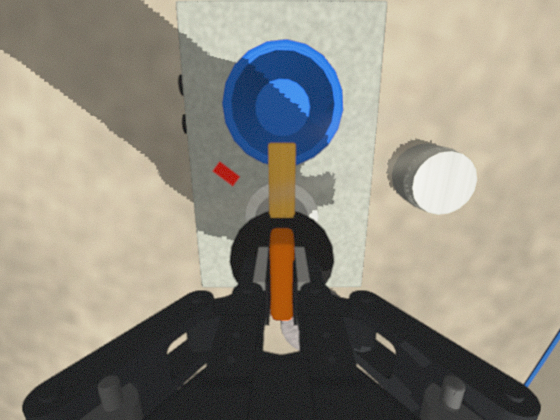

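View pics/side12.png

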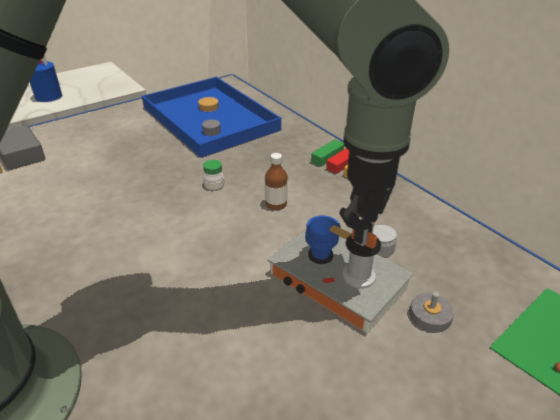

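```bash
python3 -m inch '[{"dx":0.3,"dy":0.4,"dz":-1,"rx":0,"ry":0,"rz":0,"hand":1},{"dx":0,"dy":0,"dz":-0.8,"rx":0,"ry":0,"rz":0,"hand":1},{"dx":0,"dy":0,"dz":0,"rx":0,"ry":0,"rz":0,"hand":1}]'
```

```text
clock: 14.75
position: [0.5937, -0.163, 0.1263]
tool_rot: [3.14, 0.0, 1.808]
force: [4.5, 2.9, 4.8]
grip_width: 0.0104
```

```bash
python3 -m inch '[{"dx":0,"dy":0,"dz":-0.6,"rx":0,"ry":0,"rz":0,"hand":1},{"dx":0,"dy":0,"dz":0,"rx":0,"ry":0,"rz":0,"hand":1}]'; python3 -m inch '[{"dx":0,"dy":0,"dz":-0.5,"rx":0,"ry":0,"rz":0,"hand":1},{"dx":0,"dy":0,"dz":0,"rx":0,"ry":0,"rz":0,"hand":1}]'
```

```text
clock: 14.95
position: [0.5936, -0.163, 0.1268]
tool_rot: [3.14, 0.0, 1.808]
force: [5.8, 2.6, 2.7]
grip_width: 0.0106
clock: 15.15
position: [0.5936, -0.163, 0.1271]
tool_rot: [3.141, 0.0, 1.808]
force: [6.5, 2.0, -0.3]
grip_width: 0.0107
```

Force z dropped to zero, so the thread now holds the knob. I'll relieve the side force and open.

```bash
python3 -m inch '[{"dx":0,"dy":1,"dz":0,"rx":0,"ry":0,"rz":0,"hand":1},{"dx":0,"dy":0,"dz":0,"rx":0,"ry":0,"rz":0,"hand":0.8},{"dx":0,"dy":0,"dz":0,"rx":0,"ry":0,"rz":0,"hand":0.6},{"dx":0,"dy":0,"dz":0,"rx":0,"ry":0,"rz":0,"hand":0.3},{"dx":0,"dy":0,"dz":0,"rx":0,"ry":0,"rz":0,"hand":0},{"dx":0,"dy":0,"dz":0,"rx":0,"ry":0,"rz":0,"hand":0}]' 20; python3 look.py 13 wrist; python3 knob.py pics/wrist13.npz .123
```

```text
clock: 15.75
position: [0.5938, -0.1628, 0.1269]
tool_rot: [-3.141, 0.0, 1.807]
force: [0.0, -0.1, 0.3]
grip_width: 0.0428
[ 0.5938 -0.1628  0.1269] [-3.1413  0.      1.8067] 15.75 [ 0.0227 -0.0777  0.2791] 0.04282122174048043
wing 2068 top z [0.1463 0.1475]
(array([ 592.5, -164.9]), array([12. , 43.9]), np.float32(103.2)) [ 0.5922 -0.1629  0.1464]
pca ang 104.00763766050804
dog 1891 (array([ 593.7, -145.4]), array([28.6, 93.3]), np.float32(105.7)) [ 0.5819 -0.1202  0.123 ] pca 103.89932990886133
flange 4482 ((592.9872436523438, -164.45474243164062), 29.86286735534668) 0.12280770144742886
```

View pics/wrist13.png

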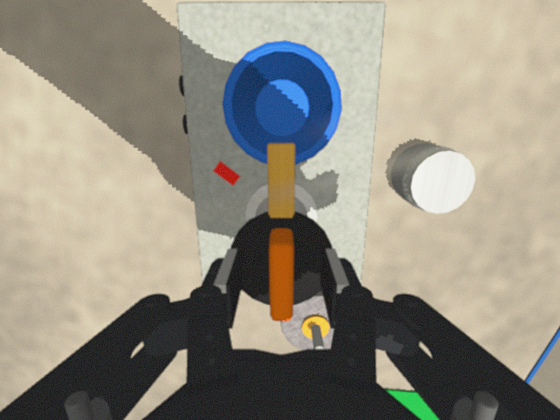

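```bash
python3 -m inch '[{"dx":0,"dy":0,"dz":-10,"rx":0,"ry":0,"rz":0,"hand":0},{"dx":0,"dy":0,"dz":-30,"rx":0,"ry":0,"rz":0,"hand":0},{"dx":0,"dy":0,"dz":-45,"rx":0,"ry":0,"rz":0,"hand":0},{"dx":0,"dy":0,"dz":-40,"rx":0,"ry":0,"rz":0,"hand":0},{"dx":0,"dy":0,"dz":-15,"rx":0,"ry":0,"rz":0,"hand":0},{"dx":0,"dy":0,"dz":0,"rx":0,"ry":0,"rz":0,"hand":0},{"dx":0,"dy":0,"dz":0,"rx":0,"ry":0,"rz":0,"hand":0},{"dx":0,"dy":0,"dz":0,"rx":0,"ry":0,"rz":0,"hand":0}]'; python3 look.py 14 wrist side; python3 knob.py pics/wrist14.npz .123; python3 knob.py pics/side14.npz .123;python3 cupfit.py pics/side14.npz 230 321 30
```

```text
clock: 16.6
position: [0.5935, -0.1626, 0.2661]
tool_rot: [-3.14, -0.001, 1.807]
force: [-0.6, -0.2, 0.3]
grip_width: 0.0427
[ 0.5935 -0.1626  0.2661] [-3.1402 -0.0006  1.8067] 16.6 [-0.6382 -0.2471  0.293 ] 0.04274072611124957
wing 459 top z [0.1465 0.1479]
(array([ 592.3, -164.8]), array([11.7, 42.6]), np.float32(103.9)) [ 0.5932 -0.1666  0.1466]
pca ang 103.61335720852404
dog 528 (array([ 588.5, -146.2]), array([13.1, 91.9]), np.float32(103.8)) [ 0.5821 -0.1208  0.123 ] pca 104.92073949678627
flange 511 ((592.6653442382812, -164.44297790527344), 28.572555541992188) 0.12302658277115147
wing 286 top z [0.1424 0.1478]
(array([ 592.9, -167.8]), array([12.9, 40.2]), np.float32(103.0)) [ 0.5927 -0.1688  0.1465]
pca ang 103.67489283526862
dog 97 (array([ 581.3, -121.1]), array([13.9, 33.2]), np.float32(106.0)) [ 0.5808 -0.1213  0.123 ] pca 103.73770256524809
flange 374 ((592.3964233398438, -167.39222717285156), 28.971139907836914) 0.12296818637236089
top z 0.11330618050884525 circle [ 0.574  -0.0852  0.028 ] offset in tool xy 0.07979354454162187 -0.0009480745005620503
```

View pics/side14.png

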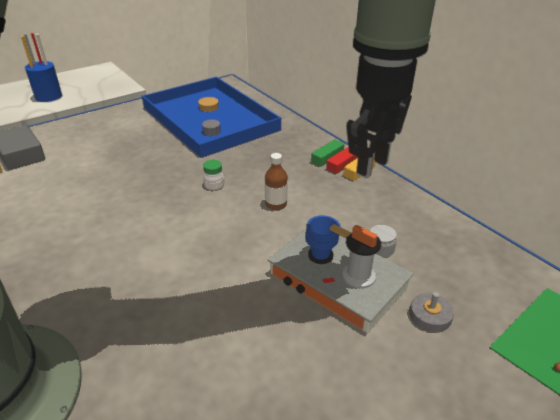

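View pics/wrist14.png

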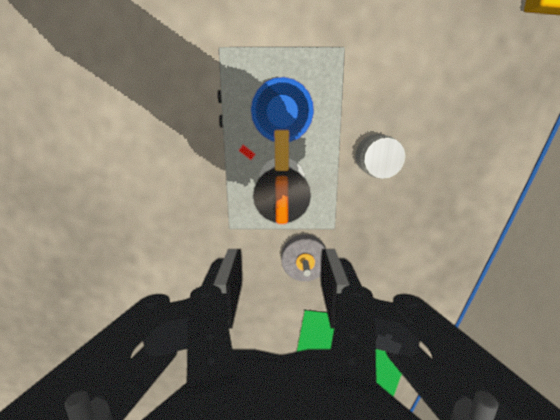

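Final views: the cup is nested (rim at 113 mm, wrist pixel ~(110,282)). The dog lies over its rim at ~(148,282), and the flange stays down at 123 mm. Bystanders are where they were, so I'm handing it in.

```bash
python3 -c "
from workcell import bot
print(bot.job_done())"
```

```text
the job is handed in; nothing more can be done
None
```

The blue cup is nested in the fixed cup and released, and the knob is started in its thread with the dog over the cup. I handed the job in at about 16.7 s.

**Cup:** I lowered it until the wrist force showed contact with the floor of the fixed cup, about 12 N. The last check puts its rim at 113 mm, as expected for a seated cup, and it was level when I let go.

**Knob:** I gripped the wing, turned the dog to the red mark, pushed the knob about 12.5 mm down and turned it clockwise. After release the flange stayed at 123 mm, about 11 mm deep. The dog points at 103–105°, roughly 1.39 rad of turn, over the cup's rim.

**Disagreements:**
- The cameras placed the knob's axis 1–3 mm apart, and contact put it about 2 mm from my first estimate. This caused side loads of up to about 9 N during the turn, which I relieved.
- While lowering the cup I felt about 4 N of side contact and shifted it about 1 mm.

The other things look unmoved in the last side and wrist pictures; I did not measure their positions.

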